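# Lock the hatch cover of a hydraulic power pack with the stud key

### The arm

A 6-joint arm with a two-finger parallel gripper is mounted at the origin on the work surface. World frame = base frame: x ahead of the robot, y to its left, z up, the work surface at z = 0. Lengths are in mm, angles in rad, forces in N, time in s.
With the tool pointing down it reaches from about 350 to 975 mm from the base axis. Payload 7.1 kg.
Tool frame: the origin (TCP) lies midway between the tips of the shut fingers; the grasp point (between the pads) lies 19 mm behind it (ctrl.pinch_z is the distance from the TCP to the grasp point, in mm); z points along the fingers, y is the direction in which the jaws open and shut (so a half turn about z gives the same grasp; the last joint's range is limited). The gripper opens to 88 mm and grips with 3 to 60 N. Pads are 20 mm wide; open, the fingers measure 115 mm over their backs; the gripper's body (75 mm by 178 mm) begins 61 mm behind the grasp point.
Start: joints at [-1.275, 0.423, 1.63, -0, 1.089, -0.019], TCP at [193.534, -594.264, 222.675] pointing down, gripper open.
Joint ranges: [-3, 3], [-0.9, 2.11], [0.09, 2.58], [-1.31, 4.45], [0.11, 2.69], [-2.54, 2.54]. Speed limits (rad/s): [2.39, 2.39, 3.01, 3.14, 3.14, 3.14].

### API

Orientations are given as a rotation vector (axis times angle).
In Python, from workcell import ctrl gives the robot as it stands.
- The arm moves only by the tool jog_arm, never from a script. Its arguments are lists of equal length, an entry for each row: "xyz": the shift along the world's x, y, z in mm, a list of three; "yaw": the turn about the world's z in degrees. A call has 1 to 20 rows; each row shifts and turns the pose as measured when the row begins; what a row does not reach is not made up. A row lasts 1/12 s, in which the tool goes at most 41.7 mm and 7.16 degrees, less where a joint would pass 70% of its speed; a pose out of reach is approached as far as the arm can. A call with a gripper value outside its range is refused whole. "gripper" is the closure, from 0 (fully open) to 1 (shut), set as the call begins (left out, the last holds). The fingers move at their own pace and stop on an object; the grip force is fixed at half the most. Time passes only in rows, so rows that do not move let the fingers close. It gives the time, the measured TCP pose, the force and the opening at its end, in the units of the state.
- ctrl.get_obs(): the state, without advancing time (a new reading comes with each control period).
- ctrl.get_image(name): name is "scene" or "side" or "wrist"; returns a dict with "img" (420x560x3 uint8, blue, green, red), "K" (3x3 intrinsics, pixels), "R" (3x3) and "t" (3): a world point X has camera coordinates R X + t. Camera axes: x right, y down, z forward; pixel columns grow to the right and rows downward; lengths in mm; the calibration is good to about 2 mm. A picture is of the moment at which its call begins. There is no depth.
- ctrl.close_job(): hands the job in, once; it reports no verdict.
Trained networks look in a picture, given as the dict that the camera call returned (one of the last four; its "shot" number tells which), for a name from the list of things; names that differ only in an ending like _2 or _b are one class to them, and where a whole thing is asked for, a point or a joint stands for the part that bears it (a point fixed in the world has none). Each returns a list of dicts, best first, with "confidence" (0 to 1); they miss things now and then, are a little off and sometimes report something else, mostly with a low value. They report only what shows in the picture. A call takes as long as a camera call. They do not tell look-alikes from the thing itself.
- ctrl.find_in(picture, thing): "centre" ([column, row] as shares, 0 to 1, of the picture: columns of its width, rows of its height, amid what is visible of it).
- ctrl.regions_of(picture, thing): "region" (420x560 bool, what is visible of it) and "centre" ([column, row] as shares, 0 to 1, of the picture: columns of its width, rows of its height, amid what is visible of it).
- ctrl.pinpoint(picture, thing): "centre" ([column, row] as shares, 0 to 1, of the picture: columns of its width, rows of its height: a listed point, or the origin of a listed thing).
The state is a dict: "t": time; "qpos": joint angles; "qvel": joint speeds; "joint_torque": joint torques, N m; "ee_pos": TCP position; "orientation": TCP orientation; "ft_force": force on the tool from outside, world axes, zero at the start; "moment": the same for the moment, N m; "width": finger opening in mm.
Only numpy, scipy, OpenCV 4.12 (cv2) and the standard library are available. Lean on these libraries where they do the work, as an engineer would, in place of code of your own. Each camera call takes 0.05 s, during which the arm holds its last target.

### The job

The tread-plate hatch of the hydraulic power pack is standing ajar on its seal with its slotted stud sprung up. Take the orange key from its yellow stand, press the stud down with it and turn it a quarter turn clockwise until the stud drops into its catch and holds the cover shut, then put the key back upright in the hole of its stand, right down on its collar. Press only as hard as the stud's spring needs, never with real force (25 N is too much), and leave the carton, the tin and the bracket where they are.

Things in the scene. Friction and masses are not known exactly. Their poses are not given: they have to be found in the camera images.
- tank: Grey steel hydraulic power pack, fixed on the bench: tank 340 (x) x 250 (y) x 100 mm high; origin at the centre of its underside, z up. The hatch cover spans x -168 to +48 mm over the whole width, hinged on the line x = +50 mm. Behind it, at the +x end, stand a blue motor (up to 190 mm high), filler cap and port block. Cover, ring and stud ride on it.
- stud_ring (a point): Centre of the rim of the dark ring (48 mm outside, 36 inside, 10.5 high) round the stud on the cover, mid-width, 180 mm from the hinge (tank x -130); axes as the tank's. 116.5 mm above the bench when the cover is shut, ajar about 7 mm more. The brass stud FLOATS in it: it starts up to 3 mm off centre in x and in y, not measured, and slides against 2 N, at most 3.4 mm off: find its slot by feel.
- ring_mark (a point): Yellow mark on the ring's rim, 21 mm from its centre towards the tank's +y (a like one at -y): where the slot must point when locked. The stud's round head in the ring is 30 mm across, its face 2.5 mm above the rim when unlocked; one straight slot runs right across it, 3.7 mm wide, 4 mm deep, its edges sharp.
- cover (a joint): Hinge of the cover, rad, 0 shut, positive open. The seal holds it ajar at about 0.04; pressing about 4 N on the stud shuts it, and it rises again unless the stud is locked.
- stud_press (a joint): How far the stud is pressed into the cover, m: 0 sprung up, hard stop at 0.0075. Spring 4 N plus 1.8 N per mm (13 N at 5 mm, 17.5 N at the stop). It turns past its gate only with the cover shut and the stud pressed 5 mm or more; turned and let up it rests in its catch at about 0.002, its face flush with the rim.
- stud_turn (a joint): Angle of the stud, rad, growing clockwise seen from above. At 0 the slot lies along the tank's x; it starts within 0.08 of that. Locked, the slot lies along the tank's y: about 1.57, with play from 1.35 to 1.60 (end stop 1.60). Turning friction 0.03 N m. From about 0.4 to 1.35 the cross-pin is under the gate and the stud cannot come up.
- key_grip (a point): Centre of the key's orange flat grip, 44 (x) x 12 (y) x 40 (z) mm, held across its 12 mm (its y); z is the key's axis, up. Below it: grip ends at 20 mm, steel collar 31 mm across from 20 to 24, shank 12 mm thick, end of the flat blade at 74 mm. Blade 16 mm wide along x, 2.5 thick, 8 long. About 0.14 kg, same after a half turn. Starts upright in the stand.
- key: The whole loose key; origin on its axis at the end of its blade, axes as key_grip.
- stand_hole (a point): Centre of the round hole, 23 mm across, at the upper face of the top plate of the yellow steel key stand (110 x 66 mm, top 58 mm above the bench, plate 5 mm thick, fixed; to the robot's left or right). The key hangs in it, collar resting on the plate, blade end 8 mm above the bench.
- carton: Open cardboard carton with bolts in it, 150 x 110 x 65 mm, origin under its centre. Leave alone.
- tin: Round tin, 66 mm across, 100 mm high, origin under its centre. Leave alone.
- gusset: Small aluminium angle bracket, 70 x 50 x 54 mm, origin under its centre. Leave alone.
Mind the look-alikes: they are no part of the job. Of the things that look like the part that bears stand_hole, the largest one is meant.

How it is judged:
By the outcome, as a careful person would: the job done as asked, in the order asked, and still so for the second after the job is handed in, with the robot touching nothing.
It also fails if it takes over 67 s, if anything falls off the work surface, if the arm or the gripper's body presses on something with over 40 N, if the wrist force passes 120 N, or if a joint passes its speed limit or range.

## Working session

There is one attempt and no reset: what is moved stays moved. The work goes in short steps, Python scripts to look and compute and a tool call to move; the robot and the scene stay as the last step left them, time stands still between calls to the robot, and variables do not carry over. Pictures are saved under pics/ and viewed, and the job is handed in when it is done.

Besides the shell and the picture viewer there is one more tool, called after "Emit:" in YAML: its name, and indented under it one key for each argument. jog_arm: Moves the arm, as the interface text tells. Its arguments: {"type":"object","properties":{"xyz":{"type":"array","items":{"type":"array","items":{"type":"number"}}},"yaw":{"type":"array","items":{"type":"number"}},"gripper":{"type":"number"}},"required":["xyz","yaw"]}

```bash
mkdir -p pics; ls; cat > h.py <<'E'
import numpy as np, cv2
from workcell import ctrl
def shots(tag, names=("scene","side","wrist")):
    P={}
    for n in names:
        P[n]=ctrl.get_image(n); cv2.imwrite(f"pics/{tag}_{n}.png",P[n]["img"])
    return P
def px(c): return np.array([c[0]*560,c[1]*420])
def ray(p,uv):
    K,R,t=np.array(p["K"]),np.array(p["R"]),np.array(p["t"])
    d=R.T@np.linalg.solve(K,np.array([uv[0],uv[1],1.0])); return -R.T@t,d/np.linalg.norm(d)
def atz(p,uv,z):
    o,d=ray(p,uv); return o+d*(z-o[2])/d[2]
def tri(obs):
    A=np.zeros((3,3));b=np.zeros(3);L=[]
    for p,uv in obs:
        o,d=ray(p,uv);M=np.eye(3)-np.outer(d,d);A+=M;b+=M@o;L.append((o,d))
    X=np.linalg.solve(A,b)
    return X,[np.linalg.norm((np.eye(3)-np.outer(d,d))@(X-o)) for o,d in L]
def proj(p,X):
    c=np.array(p["R"])@np.array(X)+np.array(p["t"]);u=np.array(p["K"])@c;return u[:2]/u[2]
E
python3 - <<'E'
from h import *
P=shots("a")
for th in ["tank","stud_ring","ring_mark","key_grip","key","stand_hole"]:
    for n in P:
        print(th,n,[(px(d["centre"]).round(1).tolist(),round(d["confidence"],2)) for d in ctrl.pinpoint(P[n],th)][:4])
o=ctrl.get_obs();print({k:np.round(v,3).tolist() for k,v in o.items()}, ctrl.pinch_z)
import pickle;pickle.dump(P,open("a.pkl","wb"))
E
```

```text
pics
tank scene [([326.2, 246.0], 0.81)]
tank side [([239.0, 245.9], 0.69), ([280.6, 218.4], 0.55)]
tank wrist []
stud_ring scene [([288.3, 185.7], 0.83)]
stud_ring side [([284.0, 217.2], 0.71)]
stud_ring wrist []
ring_mark scene [([294.2, 186.0], 0.86)]
ring_mark side [([278.8, 222.1], 0.69)]
ring_mark wrist []
key_grip scene [([142.1, 242.5], 0.65)]
key_grip side [([338.8, 176.3], 0.57)]
key_grip wrist []
key scene [([146.0, 269.3], 0.53)]
key side [([336.4, 188.6], 0.5)]
key wrist []
stand_hole scene [([144.9, 255.8], 0.79), ([91.9, 297.2], 0.7), ([184.2, 223.0], 0.69)]
stand_hole side [([342.4, 165.6], 0.64), ([337.7, 180.7], 0.56), ([333.5, 189.4], 0.45)]
stand_hole wrist []
{'t': 1.05, 'qpos': [-1.275, 0.423, 1.63, 0.0, 1.089, -0.019], 'qvel': [-0.0, -0.002, -0.001, -0.0, 0.001, 0.0], 'joint_torque': [0.001, -54.458, -27.405, 0.065, 0.017, 0.0], 'ee_pos': [193.531, -594.266, 222.688], 'orientation': [-3.103, -0.492, -0.0], 'ft_force': [-0.435, -0.797, -0.588], 'moment': [-0.009, -0.018, 0.029], 'width': 87.586} 18.700000000000003
```

View pics/a_scene.png

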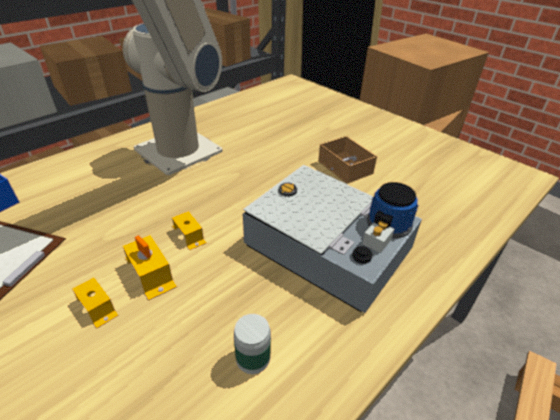

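View pics/a_side.png

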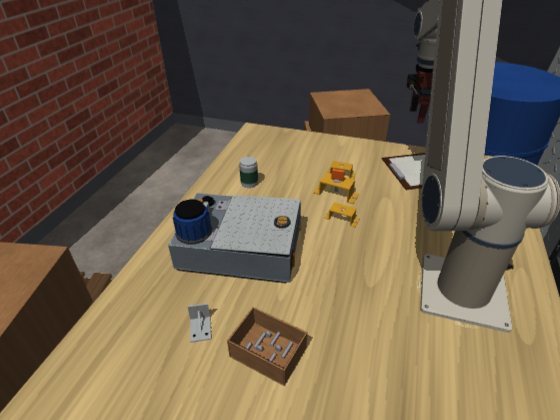

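```bash
python3 - <<'E'
from h import *
import pickle;P=pickle.load(open("a.pkl","rb"))
S,D=P["scene"],P["side"]
for n in ("scene","side"):
    p=P[n];print(n,"cam",(-np.array(p["R"]).T@np.array(p["t"])).round(0))
f=lambda a,b:print([np.round(x,1) for x in tri([(S,a),(D,b)])])
f((288.3,185.7),(284,217.2));f((294.2,186),(278.8,222.1));f((142.1,242.5),(338.8,176.3));f((146,269.3),(336.4,188.6))
f((144.9,255.8),(337.7,180.7))
f((326.2,246),(239,245.9))
for a in [(144.9,255.8),(91.9,297.2),(184.2,223)]: print(atz(S,a,58).round(1))
for a in [(342.4,165.6),(337.7,180.7),(333.5,189.4)]: print(atz(D,a,58).round(1))
E
```

```text
scene cam [1051. -564.  685.]
side cam [258. 840. 856.]
[array([519. ,  -5.5, 131.8]), array([4.7, 4.7])]
[array([526.9,  10.8, 125.9]), array([2.1, 2.1])]
[array([ 414.1, -343. ,   83. ]), array([2.8, 2.8])]
[array([ 422.9, -356.7,   16.6]), array([1., 1.])]
[array([ 420.8, -350.5,   55. ]), array([1.7, 1.7])]
[array([650.6,  14. ,   3.8]), array([3.7, 3.7])]
[ 425.8 -351.    58. ]
[ 456.3 -483.9   58. ]
[ 391.7 -226.5   58. ]
[ 421.6 -453.    58. ]
[ 419.2 -348.2   58. ]
[ 422.8 -291.2   58. ]
```

View pics/a_wrist.png

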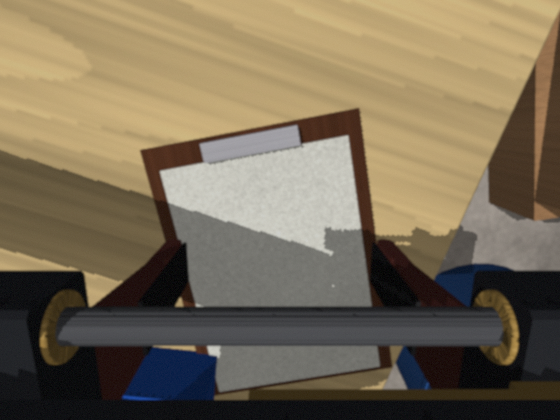

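```bash
python3 - <<'E'
from h import *
import pickle;P=pickle.load(open("a.pkl","rb"))
p=P["wrist"];R=np.array(p["R"]);c=-R.T@np.array(p["t"])
print(c,R[2],R[0],p["K"])
from scipy.spatial.transform import Rotation as Ro
T=Ro.from_rotvec([-3.103,-.492,0]).as_matrix();print(T.round(3)); print(T.T@(c-[193.5,-594.3,222.7]), T.T@R[2],T.T@R[0])
S=cv2.resize(P["scene"]["img"][205:335,60:240],None,fx=4,fy=4,interpolation=2);cv2.imwrite("pics/a_crop.png",S)
E
```

```text
[ 257.12824613 -572.38366769  382.75962961] [-0.2353553  -0.07601582 -0.96893213] [ 0.31117746 -0.95035127 -0.00102745] [[362.04790509   0.         278.88797378]
 [  0.         362.04790509 209.24996071]
 [  0.           0.           1.        ]]
[[ 0.951  0.309  0.   ]
 [ 0.309 -0.951 -0.   ]
 [-0.     0.    -1.   ]]
[  67.28270661   -1.13202313 -160.06161399] [-2.47300410e-01 -6.79095065e-04  9.68938618e-01] [0.00193751 0.99999741 0.00119537]
```

View pics/a_crop.png

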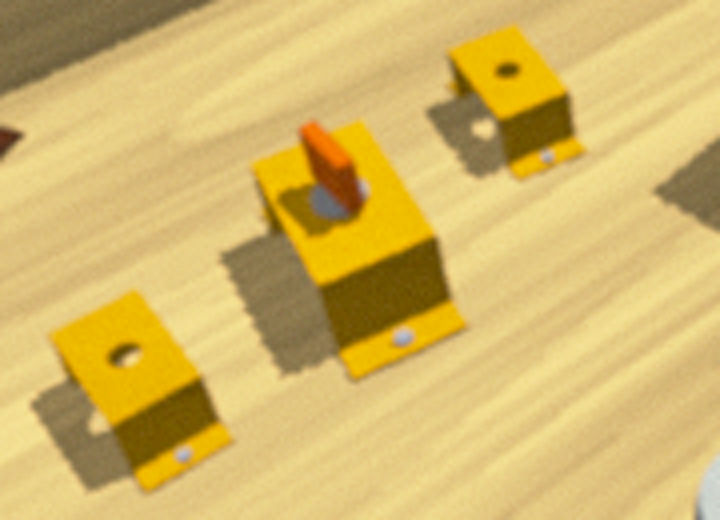

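```bash
python3 - <<'E'
from h import *
import pickle;P=pickle.load(open("a.pkl","rb"))
S=P["scene"]
g=lambda u,v,z:atz(S,(60+u/4,205+v/4),z)
a,b=g(308,128,102),g(352,180,102);print(a,b,np.degrees(np.arctan2(*(b-a)[1::-1])))
c=[g(*q,58) for q in ((253,166),(362,124),(437,238),(325,282))]
print(np.round(c,1),np.mean(c,0))
d=c[3]-c[0];print(np.linalg.norm(d),np.degrees(np.arctan2(d[1],d[0])),np.linalg.norm(c[1]-c[0]))
E
```

```text
[ 407.92194218 -350.14852097  102.        ] [ 459.11138024 -352.92589563  102.        ] -3.1056400864534157
[[ 366.7 -371.9   58. ]
 [ 377.5 -309.5   58. ]
 [ 484.6 -326.    58. ]
 [ 471.7 -385.3   58. ]] [ 425.12198841 -348.15304951   58.        ]
105.79026195620537 -7.263202519851674 63.326607704178066
```

Emit:
jog_arm:
  xyz:
    - [12,13,-1]
    - [12,13,-1]
    - [12,13,-1]
    - [12,13,-1]
    - [12,13,-1]
    - [12,13,-1]
    - [12,13,-1]
    - [12,13,-1]
    - [12,13,-1]
    - [12,13,-1]
    - [12,13,-1]
    - [12,13,-1]
    - [12,13,-1]
    - [12,13,-1]
    - [12,13,-1]
    - [12,13,-1]
    - [12,13,-1]
    - [10,12,-1]
    - [0,10,0]
    - [0,0,0]
  yaw: [7,7,7,7,7,7,7,7,7,7,7,7,7,7,7,7,7,7,7,7]

```text
t: 2.72
ee_pos: [416.5, -340.6, 205.3]
orientation: [0.511, 3.095, 0.005]
ft_force: [0.6, -0.7, -0.2]
width: 87.8
```

Emit:
jog_arm:
  xyz:
    - [0,0,0]
    - [0,0,0]
    - [0,0,0]
    - [0,0,0]
  yaw: [7,7,0,0]

```text
t: 3.05
ee_pos: [417.4, -339.4, 205.7]
orientation: [0.119, 3.135, 0.006]
ft_force: [0.2, 0.5, 0.2]
width: 88.1
```

```bash
cat >> h.py <<'E'
def tool():
    from scipy.spatial.transform import Rotation as Ro
    o=ctrl.get_obs();M=Ro.from_rotvec(o["orientation"]).as_matrix()
    return o,np.degrees(np.arctan2(M[1,0],M[0,0]))
def save(P,f):
    import pickle;pickle.dump(P,open(f,"wb"))
def load(f):
    import pickle;return pickle.load(open(f,"rb"))
E
python3 - <<'E'
from h import *
P=shots("b",("wrist",));p=P["wrist"];save(P,"b.pkl")
for th,z in (("key_grip",82),("stand_hole",58)):
    for d in ctrl.pinpoint(p,th): u=px(d["centre"]);print(th,u,round(d["confidence"],2),atz(p,u,z).round(1))
o,y=tool();print(o["ee_pos"],y)
E
```

```text
stand_hole [132.72  211.806] 0.81 [ 422.  -467.3   58. ]
stand_hole [271.32  200.382] 0.68 [ 420.9 -344.9   58. ]
stand_hole [419.384 137.088] 0.55 [ 376. -217.   58.]
[ 417.32969992 -339.46598979  205.65299176] 175.66557174708655
```

View pics/b_wrist.png

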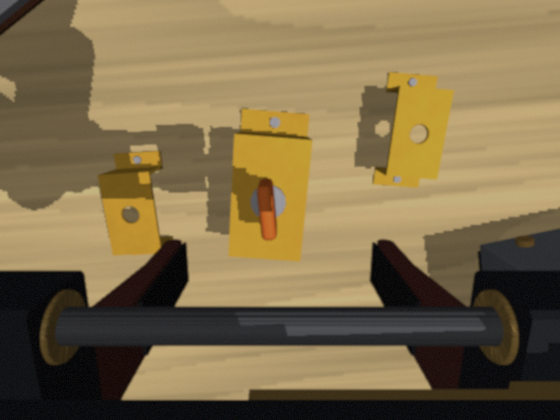

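```bash
python3 - <<'E'
from h import *
p=load("b.pkl")["wrist"];im=p["img"]
cv2.imwrite("pics/b_crop.png",cv2.resize(im[110:270,200:330],None,fx=4.5,fy=3.7,interpolation=2)[:600])
b,g,r=[im[...,i].astype(int) for i in range(3)]
h=cv2.cvtColor(im,cv2.COLOR_BGR2HSV)
m=((h[...,0]<11)&(h[...,1]>150)).astype(np.uint8);m[:,:200]=0;m[:,330:]=0;m[:150]=0;m[270:]=0
print(m.sum());ys,xs=np.nonzero(m);print(xs.min(),xs.max(),ys.min(),ys.max())
(c,s,a)=cv2.minAreaRect(np.c_[xs,ys].astype(np.float32));print(c,s,a,cv2.boxPoints((c,s,a)))
for z in(102,82):print(atz(p,c,z).round(1))
q=[atz(p,u,58) for u in ((235,134),(311,139),(299,261),(230,255))];print(np.round(q,1),np.mean(q,0))
E
```

```text
45
258 274 182 216
(265.4795227050781, 199.27459716796875) (34.856258392333984, 14.847861289978027) 84.80557250976562 [[256.5082  182.59018]
 [271.29507 181.24591]
 [274.45084 215.95901]
 [259.66397 217.30328]]
[ 409.5 -347.6  102. ]
[ 414.1 -348.6   82. ]
[[ 362.  -370.6   58. ]
 [ 370.8 -307.6   58. ]
 [ 479.5 -324.2   58. ]
 [ 468.9 -386.4   58. ]] [ 420.26663472 -347.17247179   58.        ]
```

View pics/b_crop.png

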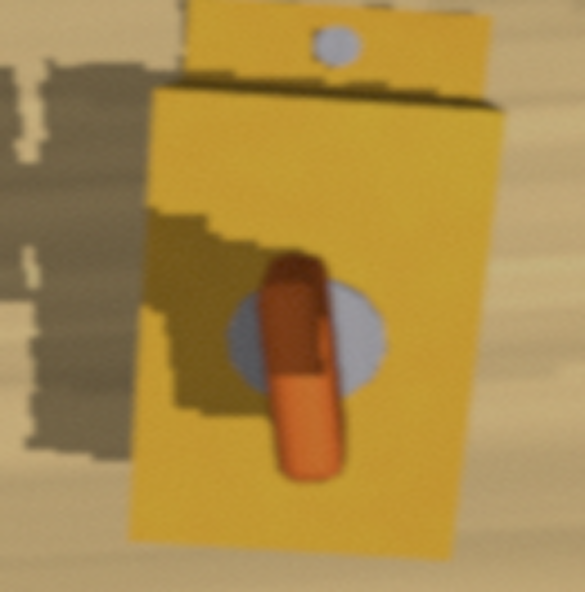

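```bash
python3 - <<'E'
from h import *
p=load("b.pkl")["wrist"]
print(atz(p,(268.2,201.9),62))
a=atz(p,(265.6,180.5),100);b=atz(p,(269.3,239.4),101);print(a,b,(a+b)/2,np.degrees(np.arctan2(*(a-b)[1::-1])))
q=np.array([atz(p,u,58) for u in ((200+152/4.5,110+88/3.7),(200+503/4.5,110+106/3.7),(200+452/4.5,110+558/3.7),(200+130/4.5,110+541/3.7))]);print(q.round(1),q.mean(0))
for v in (q[0]-q[3],q[1]-q[2],q[1]-q[0],q[2]-q[3]):print(np.linalg.norm(v),np.degrees(np.arctan2(v[1],v[0])))
E
```

```text
[ 421.10361244 -347.53400565   62.        ]
[ 395.69693347 -346.43292088  100.        ] [ 441.69202875 -347.37802345  101.        ] [ 418.69448111 -346.90547216  100.5       ] 178.82285776757487
[[ 361.7 -371.6   58. ]
 [ 370.5 -306.9   58. ]
 [ 479.4 -322.9   58. ]
 [ 470.  -387.5   58. ]] [ 420.39705966 -347.20769521   58.        ]
109.4405101153208 171.62535087714173
110.0097114145072 171.6544093730573
65.2814868742095 82.23014196148722
65.33375327928965 81.73048658520855
```

Emit:
jog_arm:
  xyz:
    - [1.5,-4,0]
    - [1.5,-4,-5]
    - [0,0,-14]
    - [0,0,-14]
    - [0,0,-14]
    - [0,0,-14]
    - [0,0,-14]
    - [0,0,-14]
    - [0,0,-10]
    - [0,0,0]
  yaw: [1.5,1.5,0,0,0,0,0,0,0,0]

```text
t: 4.03
ee_pos: [420.9, -350.2, 104.2]
orientation: [0.069, 3.132, 0.0]
ft_force: [0.6, 0.1, 0.1]
width: 87.7
```

Emit:
jog_arm:
  xyz:
    - [0,2.5,-6]
    - [0,0,-12]
    - [0,0,-12]
    - [0,0,-7]
    - [0,0,0]
  yaw: [1,0,0,0,0]

```text
t: 4.45
ee_pos: [421.8, -348.3, 65.2]
orientation: [0.042, 3.131, -0.002]
ft_force: [0.3, 0.7, 0.1]
width: 88.0
```

```bash
python3 - <<'E'
from h import *
P=shots("c",("wrist",));o,y=tool();print(o["ee_pos"],y,o["ft_force"])
E
```

```text
[ 421.84417817 -348.35958541   65.66906672] 178.4552548826493 [ 0.67574326 -1.15363479  0.18308795]
```

View pics/c_wrist.png

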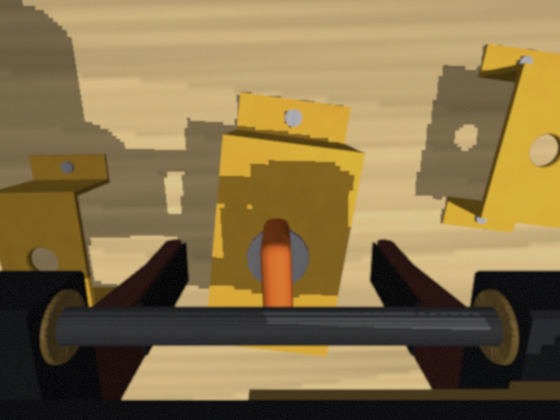

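Emit:
jog_arm:
  xyz:
    - [0,0,0]
    - [0,0,0]
    - [0,0,0]
    - [0,0,0]
    - [0,0,0]
    - [0,0,0]
    - [0,0,0]
    - [0,0,0]
  yaw: [0,0,0,0,0,0,0,0]
  gripper: 1

```text
t: 5.17
ee_pos: [423.1, -349.4, 67.6]
orientation: [0.042, 3.128, -0.006]
ft_force: [-0.1, 1.4, -0.6]
width: 38.2
```

Emit:
jog_arm:
  xyz:
    - [0,0,0]
    - [0,0,0]
    - [0,0,0]
    - [0,0,0]
    - [0,0,0]
    - [0,0,0]
  yaw: [0,0,0,0,0,0]

```text
t: 5.67
ee_pos: [423.1, -349.5, 67.7]
orientation: [0.043, 3.128, -0.006]
ft_force: [-0.1, 0.7, 0.2]
width: 11.7
```

Emit:
jog_arm:
  xyz:
    - [0,0,4]
    - [0,0,10]
    - [0,0,20]
    - [0,0,25]
    - [0,0,25]
    - [0,0,25]
    - [0,0,25]
    - [0,0,20]
    - [5,15,0]
    - [8,25,0]
    - [8,25,0]
    - [8,25,0]
    - [8,25,0]
    - [8,25,0]
    - [8,25,0]
    - [8,25,0]
    - [8,25,0]
    - [8,25,0]
    - [5,15,0]
    - [0,0,0]
  yaw: [0,0,0,0,0,0,0,0,1,1,1,1,1,1,1,1,0,0,0,0]

```text
t: 7.33
ee_pos: [502.2, -81.2, 242.9]
orientation: [-0.179, 3.118, -0.008]
ft_force: [0.9, -0.3, -1.5]
width: 12.0
```

```bash
python3 - <<'E'
from h import *
P=shots("d",("wrist","scene","side"));save(P,"d.pkl");o,y=tool();print(o["ee_pos"],y,o["ft_force"],o["width"])
for n in P:
  for th,z in (("stud_ring",123.5),("ring_mark",123.5),("key_grip",230),("key",150)):
    for d in ctrl.pinpoint(P[n],th): u=px(d["centre"]);print(n,th,u,round(d["confidence"],2),atz(P[n],u,z).round(1))
E
```

```text
[501.47299477 -83.85232032 242.58474266] -173.52855270616502 [ 0.20678928 -0.03109321 -2.37600419] 11.754074175134795
wrist stud_ring [374.584 231.294] 0.94 [517.7  -1.1 123.5]
wrist ring_mark [395.08 230.58] 0.84 [515.2  15.2 123.5]
wrist key_grip [278.32  271.992] 0.76 [512.9 -79.4 230. ]
wrist key [274.792 224.784] 0.68 [513.3 -82.6 150. ]
scene stud_ring [290.416 188.58 ] 0.89 [528.2  -0.8 123.5]
scene ring_mark [295.4   184.212] 0.82 [523.7  21.4 123.5]
scene key_grip [256.984 145.614] 0.72 [457.4 -45.1 230. ]
scene key_grip [328.328 247.716] 0.2 [ 786.5 -179.6  230. ]
scene key [256.312 175.182] 0.6 [458.  -49.4 150. ]
side stud_ring [281.792 220.29 ] 0.57 [520.5  -3.8 123.5]
side ring_mark [279.104 224.406] 0.67 [522.4  15.9 123.5]
side key_grip [298.592 168.21 ] 0.52 [ 505.8 -123.1  230. ]
side key [297.92  184.506] 0.49 [ 514.6 -154.5  150. ]
```

View pics/d_wrist.png

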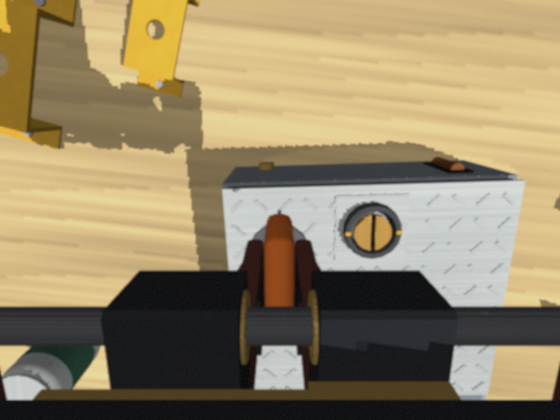

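```bash
python3 - <<'E'
from h import *
p=load("d.pkl")["wrist"]
cv2.imwrite("pics/d_crop.png",cv2.resize(p["img"][195:270,330:415],None,fx=8,fy=8,interpolation=2))
E
```

```text
(no output)
```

View pics/d_crop.png

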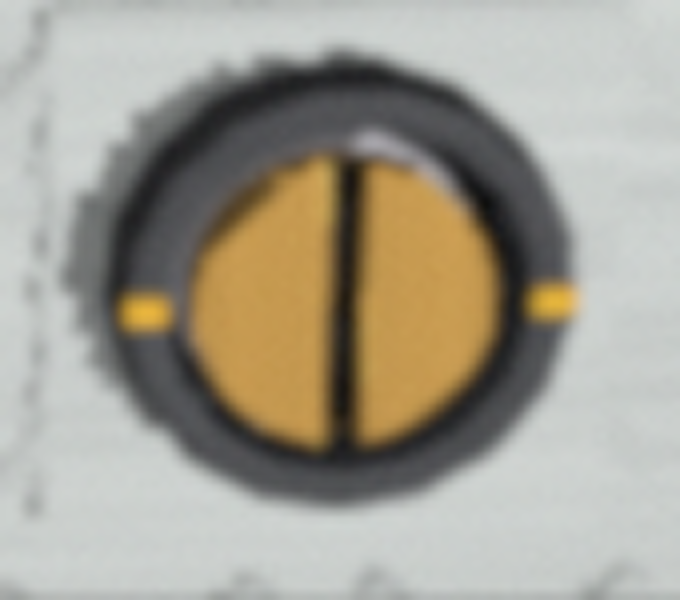

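```bash
python3 - <<'E'
from h import *
p=load("d.pkl")["wrist"]
g=lambda u,v,z:atz(p,(330+(u+.5)/8-.5,195+(v+.5)/8-.5),z)
an=lambda a,b:np.degrees(np.arctan2(*(b-a)[1::-1]))
a,b=g(145,313,123.5),g(552,301,123.5);print("ring",(a+b)/2,np.linalg.norm(b-a),"tank y dir",an(a,b)-90)
s,t=g(346,160,126),g(343,445,126);print("slot",(s+t)/2,an(s,t),np.linalg.norm(s-t))
l,r=g(190,300,126),g(503,300,126);u,d=g(345,150,126),g(345,450,126);print("head",(l+r)/2,(u+d)/2,np.linalg.norm(l-r))
e,f=atz(p,(224,186),106),atz(p,(522,181),106);print(e,f,an(e,f)-90,np.linalg.norm(e-f))
o,y=tool()
# key: grip top face
cv2.imwrite("pics/d_crop2.png",cv2.resize(p["img"][205:315,230:330],None,fx=6,fy=5,interpolation=2))
c=-np.array(p["R"]).T@p["t"];print("cam",c,o["ee_pos"],y)
for d in (0,): print(proj(p,o["ee_pos"]))
E
```

```text
ring [519.2721361   -2.04316473 123.5       ] 41.180983393197565 tank y dir 8.580051576683417
slot [518.27008512  -3.23783228 126.        ] 10.008191085626699 30.30601725431235
head [517.78083646  -3.12918837 126.        ] [518.02441893  -3.23065373 126.        ] 31.415106053403992
[ 498.64990532 -127.75850217  106.        ] [465.47190327 117.11087777 106.        ] 7.716167694766668 247.10684542305086
cam [432.19882268 -87.43471651 402.44719188] [501.72004494 -83.78511547 242.16377769] -173.58925314430007
[271.76190613 260.65267043]
```

View pics/d_crop2.png

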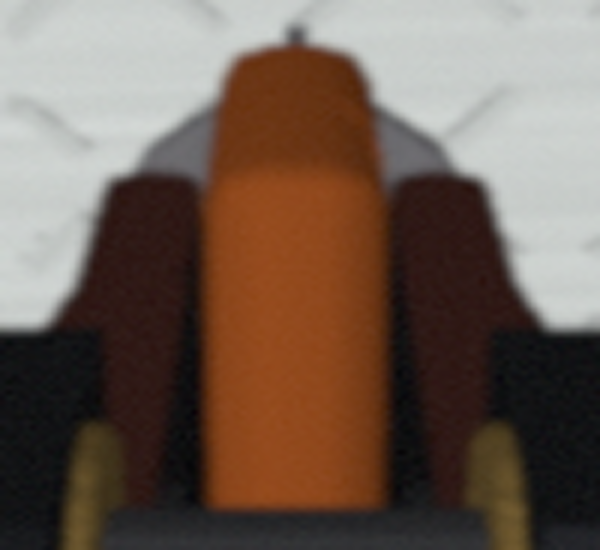

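```bash
python3 - <<'E'
from h import *
p=load("d.pkl")["wrist"]
ps=np.radians(-173.55);tx=np.array([np.cos(ps),np.sin(ps),0])
z=242.7
tip=atz(p,(230+297/6-.4,205+30/5-.4),z-59.7);print("tip edge",tip,"axis",tip-8*tx)
e=atz(p,(230+297/6-.4,205+175/5-.4),z+34.3);print("grip top edge",e,"axis",e-21*tx)
e=atz(p,(230+297/6-.4,205+48/5-.4),z-5.7);print("grip bottom edge",e,"axis",e-21.*tx)
# collar edges at z-9.7 top of collar: half width at row crop y
for v,uL,uR in ((180,145,448),):
    L=atz(p,(230+uL/6-.4,205+v/5-.4),z-7.7);Rr=atz(p,(230+uR/6-.4,205+v/5-.4),z-7.7);print(np.linalg.norm(L-Rr),(L+Rr)/2)
E
```

```text
tip edge [493.05853616 -81.61925746 183.        ] axis [501.00789829 -80.72056853 183.        ]
grip top edge [477.9859474  -82.82419485 277.        ] axis [498.85302298 -80.46513642 277.        ]
grip bottom edge [479.84817857 -82.84379226 237.        ] axis [500.71525415 -80.48473383 237.        ]
24.811056067474528 [493.83907058 -81.2665551  235.        ]
```

Emit:
jog_arm:
  xyz:
    - [3,10,0]
    - [4,17,0]
    - [4,17,-4]
    - [4,17,-8]
    - [3,12,-8]
    - [1,6,-8]
    - [0,1,-6]
    - [0,0,0]
    - [0,0,0]
  yaw: [1,1,1,0,0,0,0,0,0]

```text
t: 8.83
ee_pos: [522.5, 3.0, 206.8]
orientation: [-0.268, 3.11, -0.007]
ft_force: [0.4, 0.4, -2.8]
width: 11.9
```

```bash
python3 - <<'E'
from h import *
o,y=tool();print(o["ee_pos"],y,o["ft_force"],o["width"])
P=shots("e",("wrist",));save(P,"e.pkl")
o,y=tool();print(o["ee_pos"],y,o["ft_force"],o["width"])
p=P["wrist"]
cv2.imwrite("pics/e_crop.png",cv2.resize(p["img"][190:290,220:340],None,fx=6,fy=6,interpolation=2))
E
```

```text
[522.50126951   2.99600088 206.84513845] -170.13861382645428 [ 0.41895824  0.37077159 -2.8428733 ] 11.949915072126839
[522.39455053   2.79047081 206.89258205] -170.16232162271297 [-0.36414336 -0.60026593 -1.63187139] 11.737660889925674
```

View pics/e_crop.png

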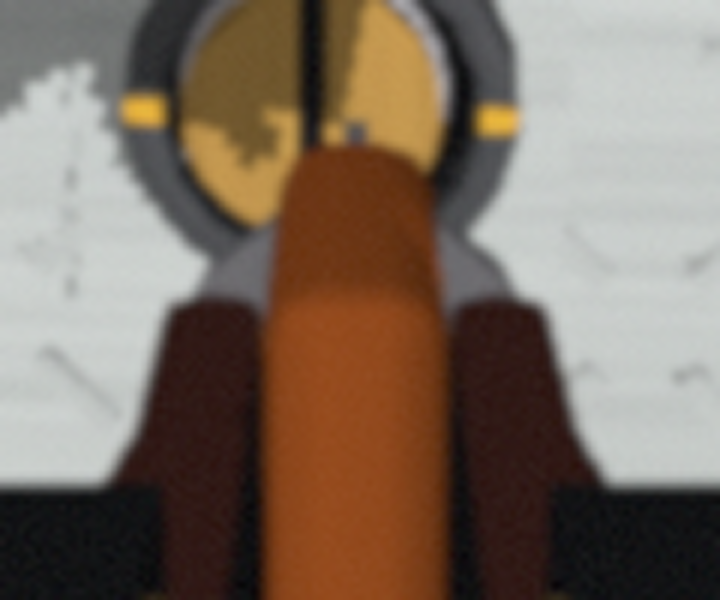

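```bash
cat >> h.py <<'E'
E
python3 - <<'E'
from h import *
p=load("e.pkl")["wrist"]
g=lambda u,v,z:atz(p,(220+(u+.5)/6-.5,190+(v+.5)/6-.5),z)
an=lambda a,b:np.degrees(np.arctan2(*(b-a)[1::-1]))
zt=206.9-59.7
psi=np.radians(189.85);tx=np.array([np.cos(psi),np.sin(psi),0])
tip=g(358,127,zt);print("tip axis",tip-8*tx)
a,b=g(143,111,123.5),g(497,121,123.5);print("ring",(a+b)/2,np.linalg.norm(b-a),an(a,b)-90)
s,t=g(314,10,126),g(313,140,126);d=an(s,t);print("slot",s,t,d)
n=np.array([-np.sin(np.radians(d)),np.cos(np.radians(d)),0])
print("lateral slot-tip",(s-tip)@n,(t-tip)@n)
for u,v in((180,105),(445,105)):print(g(u,v,126))
E
```

```text
tip axis [521.40580393   3.53707078 147.2       ]
ring [519.54701108  -1.38645799 123.5       ] 41.05446703703469 8.377268720829335
slot [506.71243227  -4.21225095 126.        ] [521.82493057  -1.75809272 126.        ] 9.223892134272399
lateral slot-tip -5.206458018346737 -5.206458018346737
[520.37430491 -17.47095566 126.        ]
[515.07322101  12.43088611 126.        ]
```

Emit:
jog_arm:
  xyz:
    - [-1.6,-3,-4]
    - [-1.6,-2.8,-4]
    - [0,0,-5]
    - [0,0,0]
    - [0,0,0]
  yaw: [0,0,0,0,0]

```text
t: 9.3
ee_pos: [519.0, -5.9, 193.6]
orientation: [-0.263, 3.109, -0.008]
ft_force: [-0.8, 0.2, -1.9]
width: 12.0
```

```bash
cat > v.py <<'E'
import sys
from h import *
t=sys.argv[1]
P=shots(t,("wrist",));save(P,t+".pkl")
o,y=tool();print(o["t"],o["ee_pos"].round(2),round(y,2),o["ft_force"].round(2),o["moment"].round(3),o["width"])
p=P["wrist"]
cv2.imwrite(f"pics/{t}_crop.png",cv2.resize(p["img"][190:290,220:340],None,fx=6,fy=6,interpolation=2))
E
python3 v.py f
```

```text
9.35 [518.96  -5.88 193.58] -170.33 [ 0.59  0.48 -1.86] [ 0.079 -0.108 -0.001] 11.864492613326782
```

View pics/f_crop.png

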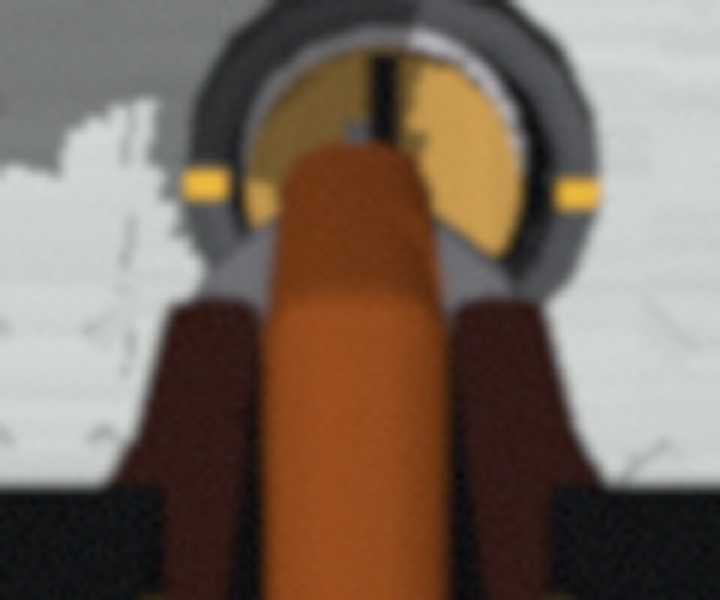

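Emit:
jog_arm:
  xyz:
    - [0,2.6,0]
    - [0,0,0]
    - [0,0,0]
  yaw: [0,0,0]

```text
t: 9.6
ee_pos: [519.2, -3.2, 193.9]
orientation: [-0.262, 3.109, -0.008]
ft_force: [-1.1, -0.5, -2.1]
width: 12.3
```

```bash
python3 v.py g; python3 - <<'E'
from h import *
p=load("f.pkl")["wrist"]
g=lambda u,v,z:atz(p,(220+(u+.5)/6-.5,190+(v+.5)/6-.5),z)
psi=np.radians(189.67);tx=np.array([np.cos(psi),np.sin(psi),0])
print("tip axis",g(357,127,193.6-59.7)-8*tx)
a,b=g(206,185,123.5),g(577,195,123.5);print("ring",(a+b)/2,np.linalg.norm(b-a))
print("head -x edge",g(383,50,126),g(383,50,126)-15*tx, g(383,62,126)-15*tx)
E
```

```text
9.65 [519.28  -3.18 193.91] -170.36 [-0.57  0.96 -2.04] [ 0.08  -0.067 -0.041] 12.210280672771306
tip axis [518.04977262  -5.47946452 133.9       ]
ring [519.54144782  -1.41156786 123.5       ] 41.05370311493733
head -x edge [503.41228804  -5.2054327  126.        ] [518.19916137  -2.68583405 126.        ] [519.50802529  -2.45631036 126.        ]
```

View pics/g_crop.png

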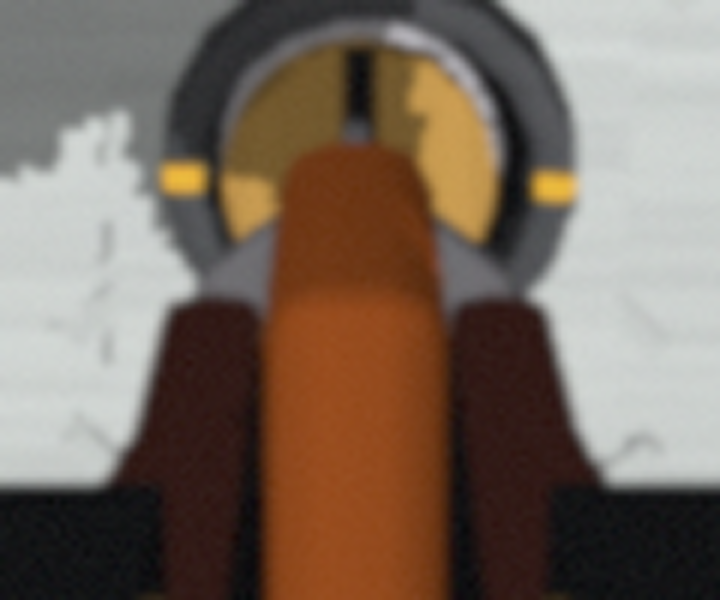

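Emit:
jog_arm:
  xyz:
    - [0,0.2,-2]
    - [0,0,-2]
    - [0,0,-1.5]
    - [0,0,0]
  yaw: [0,0,0,0]

```text
t: 9.98
ee_pos: [519.5, -2.7, 188.2]
orientation: [-0.263, 3.108, -0.009]
ft_force: [0.4, -0.2, -2.0]
width: 11.5
```

Emit:
jog_arm:
  xyz:
    - [0,0,-1]
    - [0,0,-1]
    - [0,0,0]
  yaw: [0,0,0]

```text
t: 10.23
ee_pos: [519.4, -2.6, 185.8]
orientation: [-0.263, 3.109, -0.008]
ft_force: [-0.1, 0.3, -1.9]
width: 12.4
```

```bash
python3 v.py h1
```

```text
10.2833 [519.43  -2.63 185.82] -170.32 [-0.6   0.53 -2.1 ] [ 0.054 -0.162 -0.053] 11.753508851579333
```

View pics/h1_crop.png

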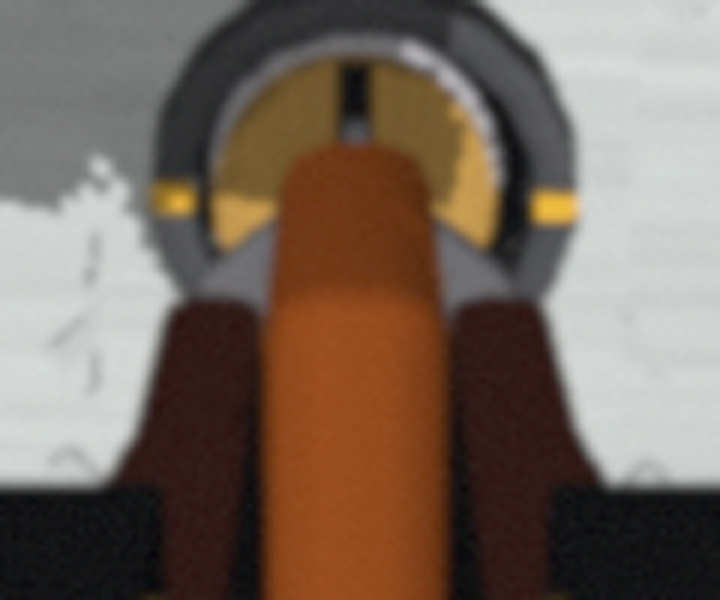

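Emit:
jog_arm:
  xyz:
    - [0,-0.2,-1]
    - [0,0,-1]
    - [0,0,0]
  yaw: [0,0,0]

```text
t: 10.53
ee_pos: [519.5, -2.9, 183.7]
orientation: [-0.263, 3.108, -0.009]
ft_force: [0.8, 0.8, -2.6]
width: 12.1
```

Emit:
jog_arm:
  xyz:
    - [0,0,-1]
    - [0,0,-1]
    - [0,0,0]
  yaw: [0,0,0]

```text
t: 10.78
ee_pos: [519.6, -2.9, 181.6]
orientation: [-0.263, 3.108, -0.009]
ft_force: [0.5, 0.1, -1.4]
width: 11.7
```

Emit:
jog_arm:
  xyz:
    - [0,0,-1]
    - [0,0,-1]
    - [0,0,0]
  yaw: [0,0,0]

```text
t: 11.03
ee_pos: [519.6, -2.9, 179.5]
orientation: [-0.263, 3.108, -0.009]
ft_force: [-0.5, 0.4, -1.6]
width: 12.0
```

```bash
python3 v.py h2
```

```text
11.0833 [519.63  -2.92 179.54] -170.32 [ 0.29  0.29 -1.4 ] [ 0.08  -0.058 -0.053] 11.790195587396852
```

View pics/h2_crop.png

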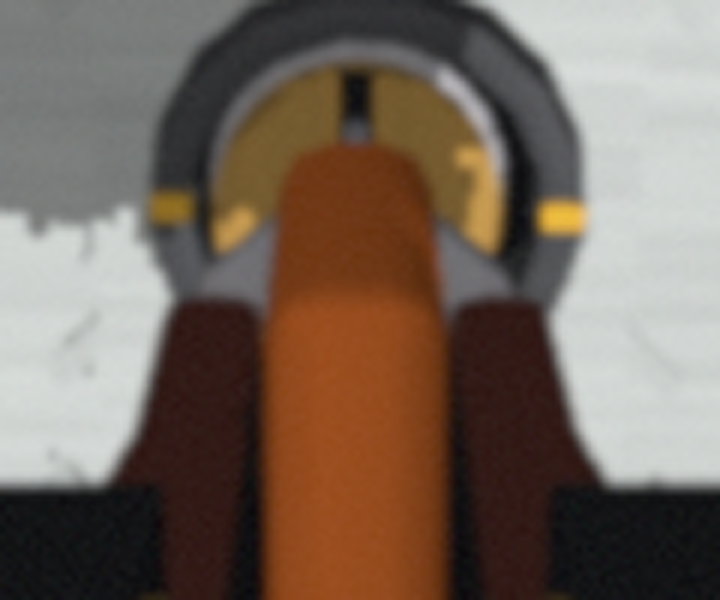

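Emit:
jog_arm:
  xyz:
    - [0,0,-1]
    - [0,0,-1]
    - [0,0,0]
  yaw: [0,0,0]

```text
t: 11.33
ee_pos: [519.5, -3.0, 177.6]
orientation: [-0.263, 3.108, -0.009]
ft_force: [-0.1, -0.4, -0.0]
width: 11.6
```

Emit:
jog_arm:
  xyz:
    - [0,0,-1]
    - [0,0,-1]
    - [0,0,0]
  yaw: [0,0,0]

```text
t: 11.58
ee_pos: [519.5, -3.0, 175.7]
orientation: [-0.263, 3.108, -0.009]
ft_force: [-0.9, 0.3, 0.9]
width: 12.0
```

```bash
python3 v.py h3
```

```text
11.6333 [519.47  -2.97 175.74] -170.32 [-2.07 -0.37  1.54] [ 0.014  0.134 -0.022] 11.79456426912302
```

View pics/h3_crop.png

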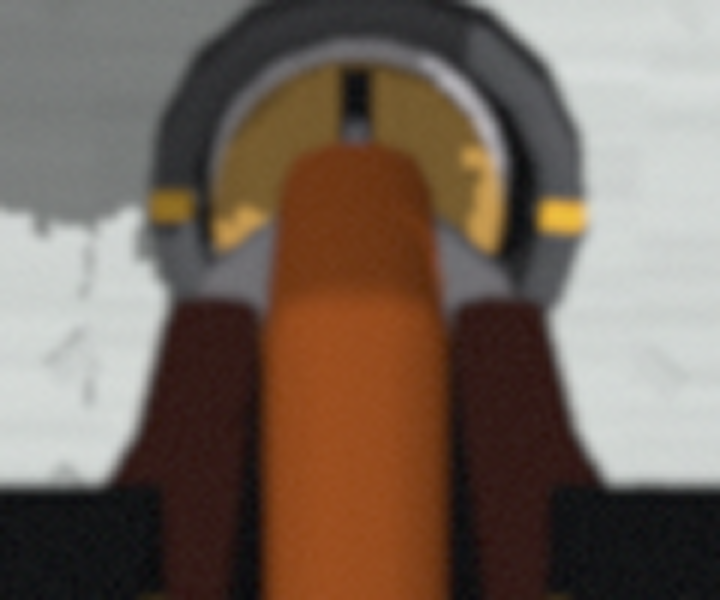

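Emit:
jog_arm:
  xyz:
    - [0,0,-1]
    - [0,0,-1]
    - [0,0,-1]
    - [0,0,0]
  yaw: [0,0,0,0]

```text
t: 11.97
ee_pos: [519.5, -3.0, 173.2]
orientation: [-0.263, 3.108, -0.009]
ft_force: [-1.8, 0.3, 5.3]
width: 11.5
```

Emit:
jog_arm:
  xyz:
    - [0,0,-1]
    - [0,0,-1]
    - [0,0,0]
  yaw: [0,0,0]

```text
t: 12.22
ee_pos: [520.4, -2.8, 172.2]
orientation: [-0.263, 3.106, -0.009]
ft_force: [-1.5, -0.4, 6.7]
width: 11.7
```

Emit:
jog_arm:
  xyz:
    - [0,0,-1]
    - [0,0,-1]
    - [0,0,0]
  yaw: [0,0,0]

```text
t: 12.47
ee_pos: [521.9, -2.6, 171.9]
orientation: [-0.262, 3.103, -0.008]
ft_force: [-1.7, 0.1, 6.2]
width: 12.3
```

Emit:
jog_arm:
  xyz:
    - [0,0,-1]
    - [0,0,-0.8]
    - [0,0,0]
  yaw: [0,0,0]

```text
t: 12.72
ee_pos: [523.2, -2.4, 171.8]
orientation: [-0.262, 3.1, -0.008]
ft_force: [-4.7, -0.5, 7.2]
width: 12.2
```

```bash
python3 v.py h4
```

```text
12.7667 [523.18  -2.42 171.9 ] -170.34 [-3.94 -0.05  7.54] [0.057 0.628 0.02 ] 11.779945515855756
```

View pics/h4_crop.png

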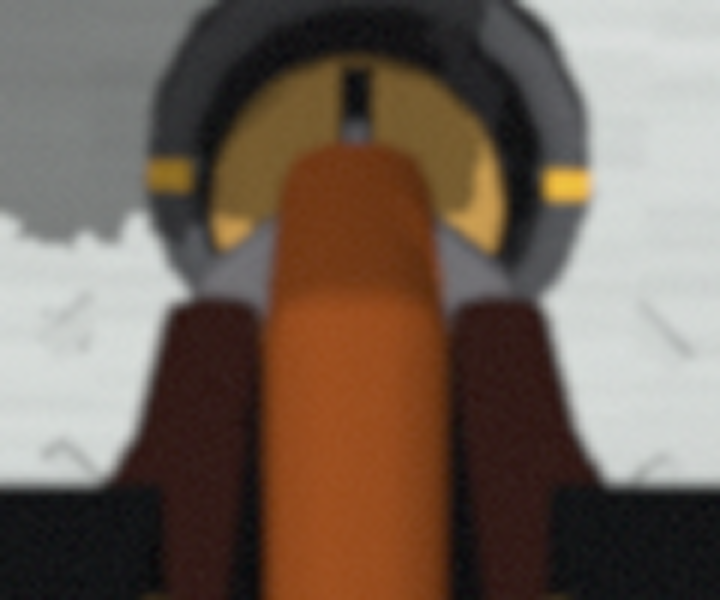

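Emit:
jog_arm:
  xyz:
    - [-1.5,-0.2,-1.5]
    - [-1.5,-0.2,-1.8]
  yaw: [0,0,0]

```text
invalid input at $.yaw: expected 2 entries
```

Emit:
jog_arm:
  xyz:
    - [-1.5,-0.2,-1.5]
    - [-1.5,-0.2,-1.8]
  yaw: [0,0]

```text
t: 12.93
ee_pos: [522.6, -2.5, 170.5]
orientation: [-0.261, 3.094, -0.008]
ft_force: [-0.5, 1.1, 10.4]
width: 11.8
```

Emit:
jog_arm:
  xyz:
    - [-1.5,0,-2]
    - [-1.2,0,-1.8]
  yaw: [0,0]

```text
t: 13.1
ee_pos: [522.4, -2.4, 168.9]
orientation: [-0.26, 3.088, -0.009]
ft_force: [-3.4, 0.1, 12.8]
width: 12.0
```

Emit:
jog_arm:
  xyz:
    - [-1,0,-1.5]
    - [-1,0,-1.4]
    - [-1,0,-1.4]
    - [-1,0,-1.4]
  yaw: [-5,-7,-7,-7]

```text
t: 13.43
ee_pos: [522.5, -2.3, 168.3]
orientation: [0.458, 3.058, -0.024]
ft_force: [-3.2, 1.3, 12.8]
width: 11.6
```

```bash
python3 v.py i1
```

```text
13.4833 [522.52  -2.27 168.25] 162.48 [-2.94 -1.47 13.86] [-0.042  0.603  0.039] 11.856498976515041
```

View pics/i1_crop.png

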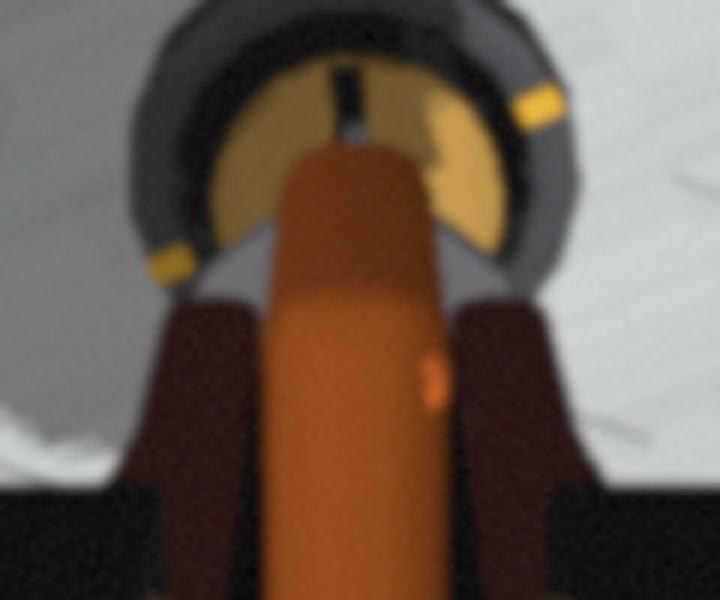

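Emit:
jog_arm:
  xyz:
    - [-1,0,-1.3]
    - [-1,0,-1.3]
    - [-1,0,-1.3]
    - [-1,0,-1.3]
  yaw: [-7,-7,-7,-7]

```text
t: 13.82
ee_pos: [522.3, -1.9, 168.3]
orientation: [1.196, 2.847, -0.038]
ft_force: [-3.1, 0.5, 12.5]
width: 11.7
```

```bash
python3 v.py i2
```

```text
13.8667 [522.34  -1.87 168.3 ] 133.95 [-2.91  0.37 12.78] [-0.091  0.67   0.017] 12.113754766550226
```

View pics/i2_crop.png

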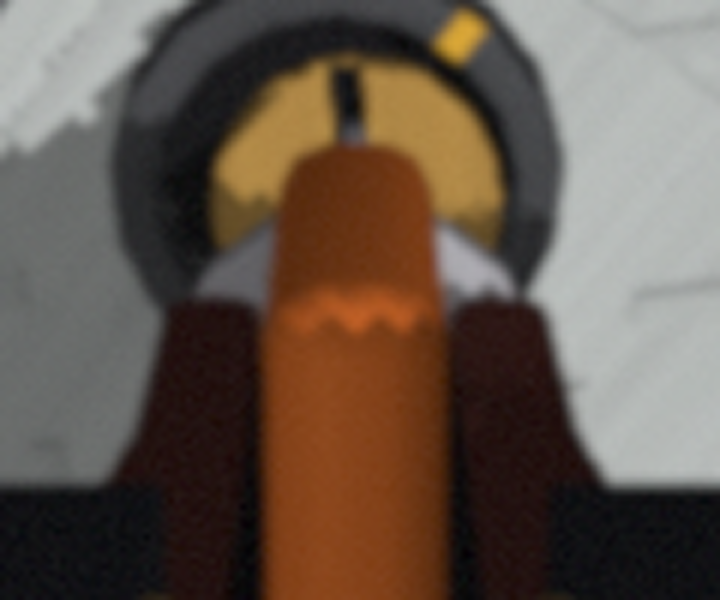

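Emit:
jog_arm:
  xyz:
    - [-1,0,-1.3]
    - [-1,0,-1.3]
    - [-1,0,-1.3]
    - [-1,0,-1.3]
  yaw: [-7,-7,-7,-7]

```text
t: 14.2
ee_pos: [522.3, -1.5, 168.4]
orientation: [1.86, 2.464, -0.051]
ft_force: [-2.8, 0.6, 12.1]
width: 11.7
```

Emit:
jog_arm:
  xyz:
    - [-1,0,-1.3]
    - [-1,0,-1.2]
  yaw: [-6,-4]

```text
t: 14.37
ee_pos: [522.3, -1.2, 168.5]
orientation: [2.08, 2.28, -0.053]
ft_force: [-3.0, 0.9, 12.0]
width: 11.9
```

```bash
python3 v.py i3
```

```text
14.4167 [522.26  -1.24 168.49] 95.01 [-2.86  0.03 12.32] [-0.07   0.646 -0.004] 12.106623314750204
```

View pics/i3_crop.png

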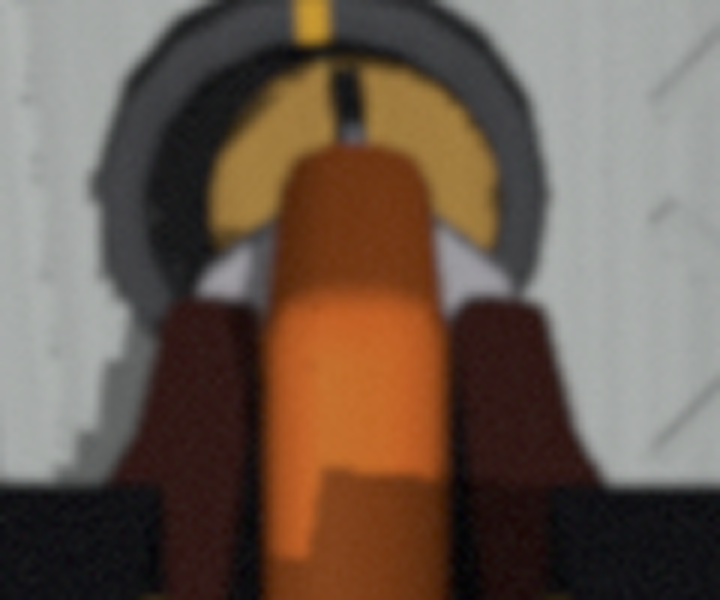

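Emit:
jog_arm:
  xyz:
    - [-0.5,0,0.5]
    - [-0.5,0,1]
    - [0,0,1]
    - [0,0,1]
    - [0,0,0]
  yaw: [0,0,0,0,0]

```text
t: 14.83
ee_pos: [521.9, -1.1, 173.4]
orientation: [2.085, 2.274, -0.052]
ft_force: [-0.1, 0.7, -1.7]
width: 11.8
```

Emit:
jog_arm:
  xyz:
    - [0,0,1]
    - [0,0,1]
    - [0,0,1]
    - [0,0,0]
  yaw: [0,0,0,0]

```text
t: 15.17
ee_pos: [521.9, -1.1, 175.4]
orientation: [2.085, 2.274, -0.052]
ft_force: [-0.6, -0.4, -1.8]
width: 11.9
```

```bash
python3 v.py i4
```

```text
15.2167 [521.85  -1.07 175.36] 94.94 [-0.71 -0.44 -1.24] [ 0.063 -0.078  0.016] 11.77089226729515
```

View pics/i4_crop.png

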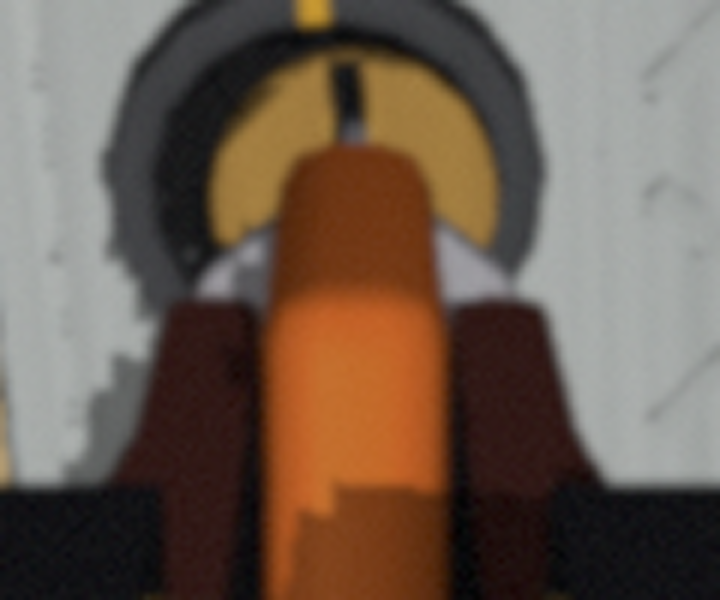

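Emit:
jog_arm:
  xyz:
    - [0,0,1.5]
    - [0,0,3]
    - [0,0,5]
    - [0,0,8]
    - [0,0,8]
    - [0,0,4]
    - [0,0,0]
  yaw: [0,0,0,0,0,0,0]

```text
t: 15.8
ee_pos: [522.2, -1.0, 208.4]
orientation: [2.085, 2.274, -0.051]
ft_force: [-1.3, 0.0, -1.5]
width: 11.6
```

```bash
python3 v.py i5
```

```text
15.85 [522.22  -1.03 208.13] 94.95 [ 0.37  0.52 -1.67] [-0.021 -0.077  0.017] 11.921920571687101
```

View pics/i5_crop.png

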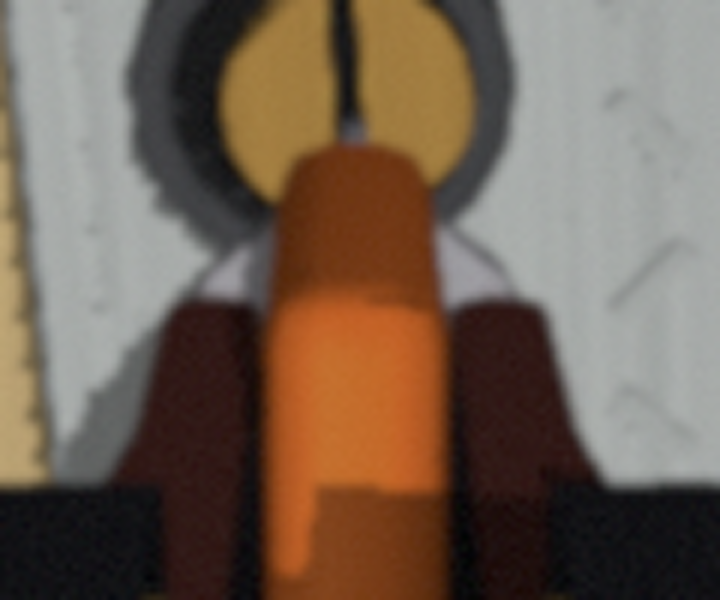

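Emit:
jog_arm:
  xyz:
    - [0,-5,3]
    - [0,-12,5]
    - [0,-15,5]
    - [0,-12,2]
    - [0,0,0]
    - [0,0,0]
  yaw: [0,0,0,0,0,0]

```text
t: 16.35
ee_pos: [521.4, -49.5, 224.5]
orientation: [2.084, 2.275, -0.053]
ft_force: [0.1, 0.8, -2.1]
width: 12.0
```

```bash
python3 v.py j; python3 - <<'E'
from h import *
p=load("j.pkl")["wrist"]
cv2.imwrite("pics/j_ring.png",cv2.resize(p["img"][60:200,200:340],None,fx=4.2,fy=4.2,interpolation=2))
P=shots("j2",("scene","side"))
E
```

```text
16.4 [521.46 -49.33 224.52] 95.03 [ 0.24 -0.88 -1.95] [-0.006 -0.034  0.038] 11.593546297890287
```

View pics/j_ring.png

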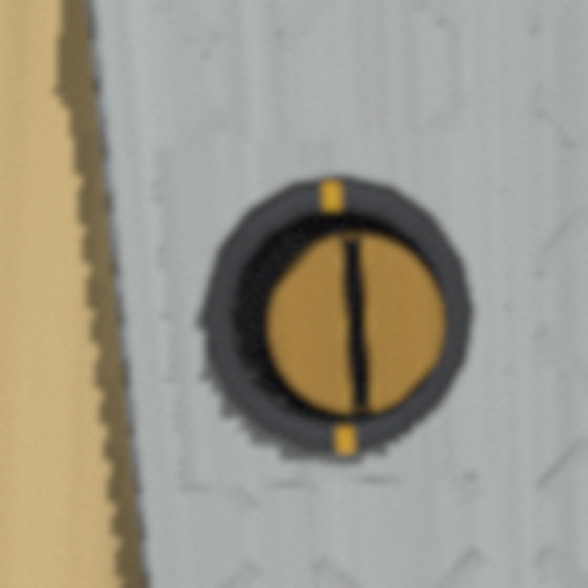

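View pics/j2_scene.png

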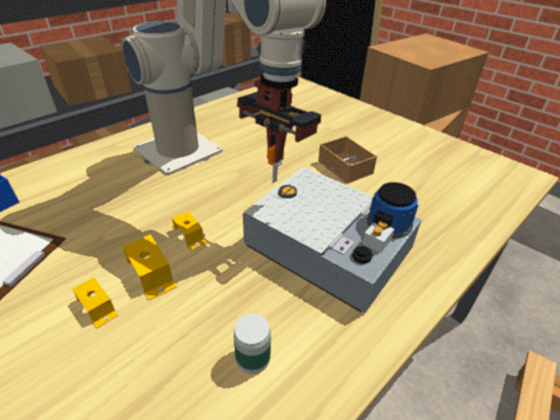

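```bash
python3 - <<'E'
from h import *
p=load("j.pkl")["wrist"]
g=lambda u,v,z:atz(p,(200+(u+.5)/4.2-.5,60+(v+.5)/4.2-.5),z)
an=lambda a,b:np.degrees(np.arctan2(*(b-a)[1::-1]))
for z in (116.5,123.5):
    a,b=g(345,440,z),g(332,196,z);print(z,np.linalg.norm(a-b),(a+b)/2,an(a,b))
a,b=g(362,405,116.5),g(350,245,116.5);print("slot",an(a,b))
S=cv2.imread("pics/a_scene.png");T=cv2.imread("pics/j2_scene.png")
c=np.hstack([cv2.resize(i[160:270,230:330],None,fx=4,fy=4,interpolation=2) for i in (S,T)]);cv2.imwrite("pics/cmp.png",c)
E
```

```text
116.5 41.30913353681512 [519.45362373  -1.62137464 116.5       ] 98.30934155768661
123.5 40.214395141623505 [519.26691504  -0.82663721 123.5       ] 98.30934155768671
slot 99.76303456680016
```

View pics/cmp.png

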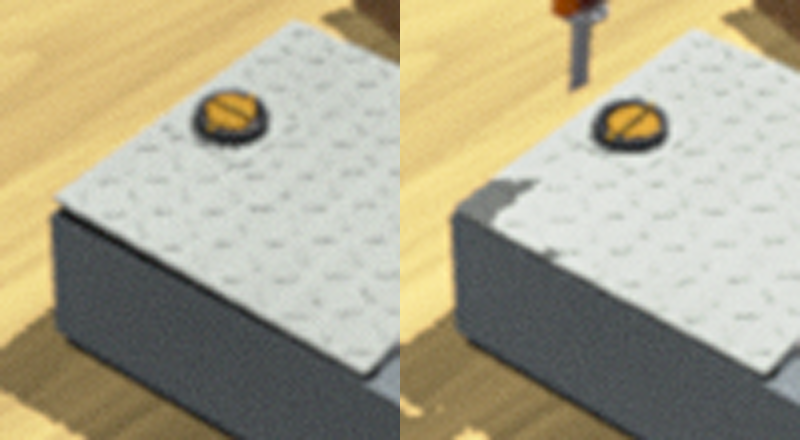

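Emit:
jog_arm:
  xyz:
    - [-3,-10,0]
    - [-8,-25,0]
    - [-8,-25,0]
    - [-8,-25,0]
    - [-8,-25,0]
    - [-8,-25,0]
    - [-8,-25,0]
    - [-8,-25,0]
    - [-8,-25,0]
    - [-8,-25,0]
    - [-8,-25,0]
    - [-6,-20,0]
    - [-2,-8,0]
    - [0,0,0]
    - [0,0,0]
    - [0,0,0]
  yaw: [0,0,0,0,0,0,0,0,0,0,0,0,0,0,0,0]

```text
t: 17.83
ee_pos: [420.6, -347.0, 221.4]
orientation: [2.07, 2.295, -0.056]
ft_force: [-0.2, -0.1, -1.3]
width: 11.6
```

```bash
python3 v.py k; python3 - <<'E'
from h import *
p=load("k.pkl")["wrist"]
from scipy.spatial.transform import Rotation as Ro
print(Ro.from_rotvec(ctrl.get_obs()["orientation"]).as_matrix().round(4))
for d in ctrl.pinpoint(p,"stand_hole"): u=px(d["centre"]);print(u,round(d["confidence"],2),atz(p,u,58).round(1))
E
```

```text
17.8833 [ 420.67 -346.74  221.33] 95.92 [ 1.18 -0.06 -2.46] [ 0.044 -0.067  0.026] 12.117525065022512
[[-0.1029  0.9946  0.0132]
 [ 0.9928  0.1035 -0.0603]
 [-0.0614  0.0069 -0.9981]]
[239.624  14.49 ] 0.72 [ 376.5 -214.3   58. ]
[278.992 184.296] 0.71 [ 421.9 -348.2   58. ]
```

View pics/k_wrist.png

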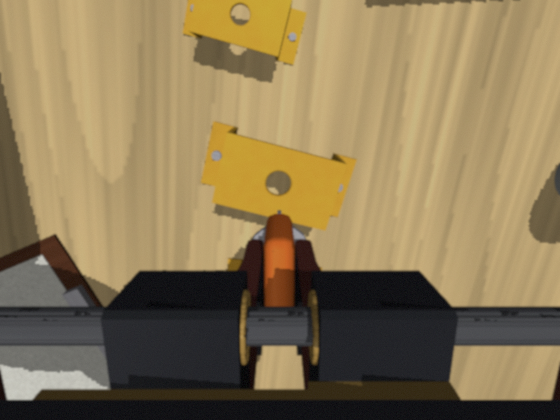

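```bash
python3 - <<'E'
from h import *
from scipy.spatial.transform import Rotation as Ro
p=load("k.pkl")["wrist"];o=ctrl.get_obs();M=Ro.from_rotvec(o["orientation"]).as_matrix();e=o["ee_pos"]
cv2.imwrite("pics/k_crop.png",cv2.resize(p["img"][140:260,210:350],None,fx=5,fy=5,interpolation=2))
tip=atz(p,(279.3,210.5),e[2]-59.7);ax=tip-8*M[:,0];print("tip axis",ax, "predicted", e+M@[1.2,0,59.7])
print("hole proj now", [proj(p,(421.3,-347.8,58))])
E
```

```text
tip axis [ 421.27491484 -347.49317231  162.19877598] predicted [ 421.45806525 -349.10365542  161.74734839]
hole proj now [array([278.36591233, 183.75504627])]
```

View pics/k_crop.png

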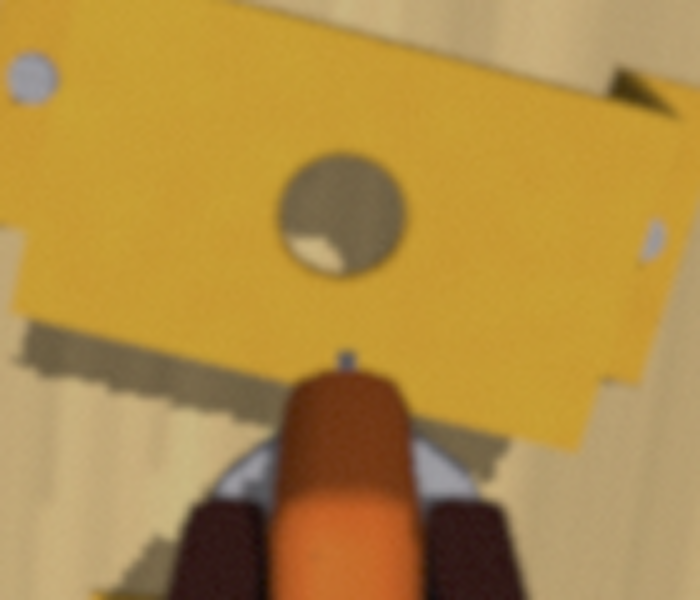

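Emit:
jog_arm:
  xyz:
    - [0,-1,-8]
    - [0,0,-14]
    - [0,0,-14]
    - [0,0,-14]
    - [0,0,-10]
    - [0,0,-6]
    - [0,0,0]
    - [0,0,0]
  yaw: [0,0,0,0,0,0,0,0]

```text
t: 18.6
ee_pos: [423.4, -342.6, 151.1]
orientation: [2.058, 2.304, -0.054]
ft_force: [0.3, -0.5, -1.0]
width: 11.9
```

```bash
python3 v.py l; python3 - <<'E'
from h import *
from scipy.spatial.transform import Rotation as Ro
p=load("l.pkl")["wrist"];o=ctrl.get_obs();M=Ro.from_rotvec(o["orientation"]).as_matrix();e=o["ee_pos"]
tip=atz(p,(279.3,210.5),e[2]-59.7);ax=tip-8*M[:,0];print("tip axis",ax)
E
```

```text
18.65 [ 423.42 -342.62  151.24] 96.42 [ 0.13 -0.71 -1.81] [ 0.066 -0.101  0.064] 11.718070488722269
tip axis [ 424.19429327 -343.02104771   92.03641247]
```

View pics/l_crop.png

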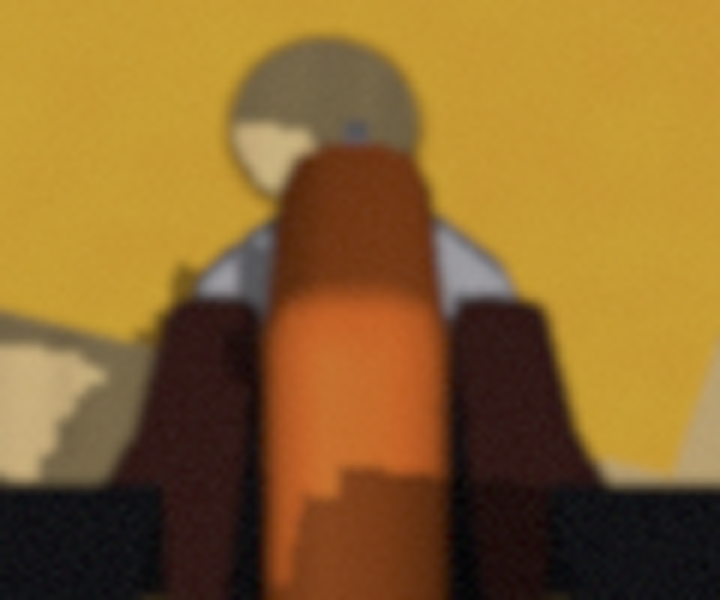

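```bash
python3 - <<'E'
from h import *
p=load("l.pkl")["wrist"]
print(atz(p,(220+324.5/6-.5,190+128/6-.5),58), atz(p,(220+230/6-.5,190+128/6-.5),58)-atz(p,(220+418/6-.5,190+128/6-.5),58))
E
```

```text
[ 420.76959391 -346.64114823   58.        ] [-22.56632406  -2.53039761   0.        ]
```

Emit:
jog_arm:
  xyz:
    - [-1.7,-2.4,-2]
    - [-1.7,-2.4,-4]
    - [0,0,-4]
    - [0,0,-4]
    - [0,0,-4]
    - [0,0,0]
  yaw: [0,0,0,0,0,0]

```text
t: 19.15
ee_pos: [420.9, -349.4, 134.0]
orientation: [2.056, 2.299, -0.054]
ft_force: [-0.2, 0.0, -0.3]
width: 12.0
```

```bash
python3 v.py m; python3 - <<'E'
from h import *
from scipy.spatial.transform import Rotation as Ro
p=load("m.pkl")["wrist"];o=ctrl.get_obs();M=Ro.from_rotvec(o["orientation"]).as_matrix();e=o["ee_pos"]
tip=atz(p,(279.3,210.5),e[2]-59.7);ax=tip-8*M[:,0];print("tip axis",ax)
E
```

```text
19.2 [ 421.02 -349.47  134.31] 96.39 [ 0.18 -0.6  -1.74] [ 0.011 -0.1   -0.036] 12.048822049688189
tip axis [ 421.90693033 -349.97134037   75.1346154 ]
```

View pics/m_crop.png

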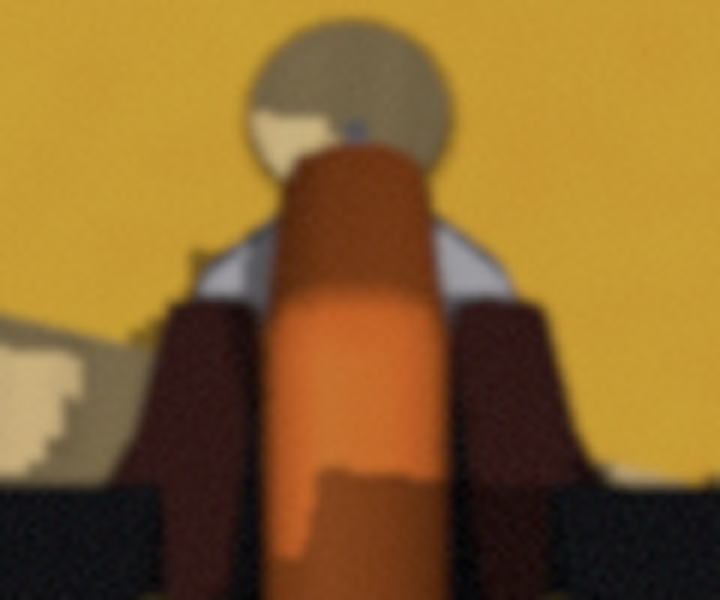

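Emit:
jog_arm:
  xyz:
    - [-0.8,2.3,-2]
    - [0,0,-3]
    - [0,0,-3]
    - [0,0,0]
    - [0,0,0]
  yaw: [0,0,0,0,0]

```text
t: 19.62
ee_pos: [420.3, -346.9, 125.6]
orientation: [2.055, 2.299, -0.054]
ft_force: [0.4, -0.5, -1.3]
width: 12.1
```

```bash
python3 v.py n; python3 - <<'E'
from h import *
from scipy.spatial.transform import Rotation as Ro
p=load("n.pkl")["wrist"];o=ctrl.get_obs();M=Ro.from_rotvec(o["orientation"]).as_matrix();e=o["ee_pos"]
tip=atz(p,(279.3,210.5),e[2]-59.7);ax=tip-8*M[:,0];print("tip axis",ax)
E
```

```text
19.6667 [ 420.23 -346.79  125.54] 96.39 [-0.8  -0.87 -1.93] [ 0.044 -0.051 -0.025] 11.807834412336186
tip axis [ 421.32766431 -347.53773836   66.36447157]
```

View pics/n_crop.png

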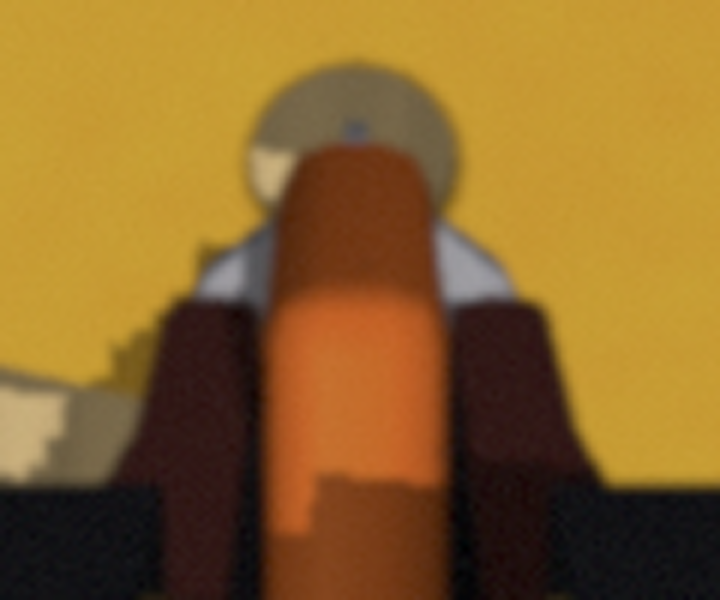

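Emit:
jog_arm:
  xyz:
    - [0,0,-3]
    - [0,0,-4]
    - [0,0,-4]
    - [0,0,-3]
    - [0,0,0]
  yaw: [0,0,0,0,0]

```text
t: 20.08
ee_pos: [420.5, -347.0, 110.4]
orientation: [2.055, 2.299, -0.054]
ft_force: [-0.7, -0.3, -1.9]
width: 11.7
```

Emit:
jog_arm:
  xyz:
    - [0,0,-3]
    - [0,0,-5]
    - [0,0,-5]
    - [0,0,-5]
    - [0,0,-4]
    - [0,0,0]
  yaw: [0,0,0,0,0,0]

```text
t: 20.58
ee_pos: [420.4, -346.9, 85.6]
orientation: [2.055, 2.299, -0.054]
ft_force: [-0.6, 0.4, -2.1]
width: 11.8
```

Emit:
jog_arm:
  xyz:
    - [0,0,-3]
    - [0,0,-4]
    - [0,0,-3]
    - [0,0,-2]
    - [0,0,0]
  yaw: [0,0,0,0,0]

```text
t: 21.0
ee_pos: [420.4, -346.9, 72.1]
orientation: [2.055, 2.299, -0.054]
ft_force: [0.7, 0.0, -2.2]
width: 11.7
```

Emit:
jog_arm:
  xyz:
    - [0,0,-1]
    - [0,0,-1]
    - [0,0,0]
  yaw: [0,0,0]

```text
t: 21.25
ee_pos: [420.5, -347.0, 70.0]
orientation: [2.055, 2.299, -0.054]
ft_force: [0.0, -0.5, -1.1]
width: 11.9
```

```bash
python3 v.py q
```

```text
21.3 [ 420.55 -347.06   70.12] 96.4 [ 0.37  0.96 -2.2 ] [ 0.012 -0.012  0.008] 12.102393379470028
```

View pics/q_wrist.png

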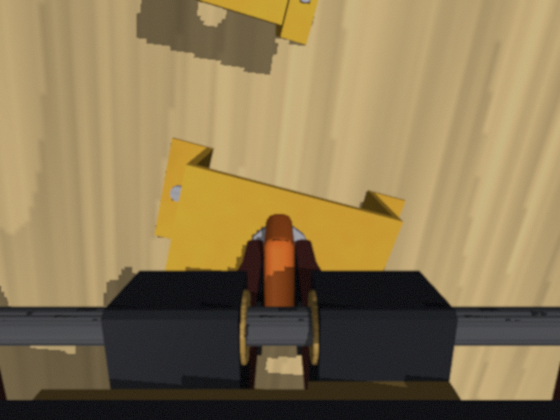

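Just above the plate and going in cleanly; a touch lower until the collar meets it.

Emit:
jog_arm:
  xyz:
    - [0,0,-0.8]
    - [0,0,-0.6]
    - [0,0,0]
  yaw: [0,0,0]

```text
t: 21.55
ee_pos: [420.8, -347.3, 69.0]
orientation: [2.055, 2.298, -0.054]
ft_force: [-0.5, 0.4, -2.1]
width: 11.7
```

Emit:
jog_arm:
  xyz:
    - [0,0,-0.6]
    - [0,0,-0.5]
    - [0,0,0]
  yaw: [0,0,0]

```text
t: 21.8
ee_pos: [420.9, -347.3, 68.6]
orientation: [2.054, 2.298, -0.054]
ft_force: [-0.4, -0.3, -1.9]
width: 12.1
```

Emit:
jog_arm:
  xyz:
    - [0,0,-0.5]
    - [0,0,-0.5]
    - [0,0,0]
  yaw: [0,0,0]

```text
t: 22.05
ee_pos: [420.9, -347.4, 68.6]
orientation: [2.054, 2.298, -0.054]
ft_force: [-0.6, -0.1, -1.8]
width: 12.0
```

Emit:
jog_arm:
  xyz:
    - [0,0,0]
    - [0,0,0]
    - [0,0,0]
    - [0,0,0]
    - [0,0,0]
    - [0,0,0]
    - [0,0,0]
    - [0,0,0]
  yaw: [0,0,0,0,0,0,0,0]
  gripper: 0.5

```text
t: 22.72
ee_pos: [421.7, -348.0, 68.5]
orientation: [2.053, 2.297, -0.054]
ft_force: [0.7, 0.3, 0.9]
width: 43.7
```

```bash
python3 v.py r
```

```text
22.7667 [ 421.65 -348.03   68.5 ] 96.39 [ 0.35 -0.19 -0.7 ] [-0.039 -0.08   0.015] 43.90030465978854
```

View pics/r_wrist.png

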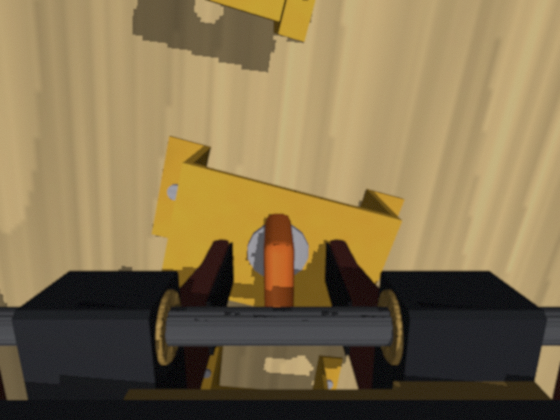

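Emit:
jog_arm:
  xyz:
    - [0,0,3]
    - [0,0,6]
    - [0,0,10]
    - [0,0,14]
    - [0,0,20]
    - [0,0,25]
    - [0,0,25]
    - [0,0,15]
    - [0,0,0]
    - [0,0,0]
  yaw: [0,0,0,0,0,0,0,0,0,0]
  gripper: 0.3

```text
t: 23.6
ee_pos: [420.9, -347.3, 197.6]
orientation: [2.051, 2.295, -0.053]
ft_force: [-1.5, 0.2, -0.5]
width: 61.5
```

```bash
python3 v.py s; python3 - <<'E'
from h import *
P=shots("s2",("scene","side"))
cv2.imwrite("pics/s2_c.png",np.hstack([cv2.resize(P["scene"]["img"][205:335,60:240],None,fx=2.2,fy=2.2,interpolation=2),cv2.resize(P["side"]["img"][140:270,260:440],None,fx=2.2,fy=2.2,interpolation=2)]))
E
```

```text
23.65 [ 421.04 -347.4   197.48] 96.39 [0.94 0.36 0.97] [-0.034 -0.052 -0.002] 61.28574113906211
```

View pics/s_wrist.png

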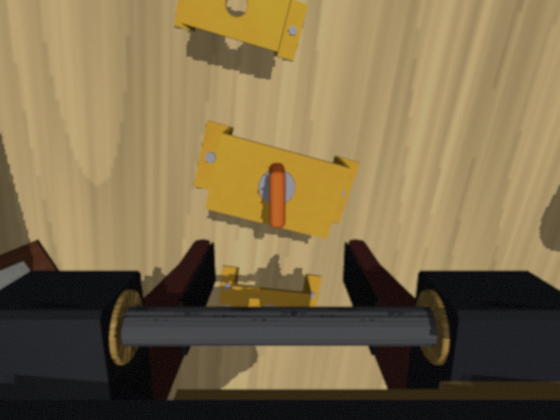

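View pics/s2_c.png

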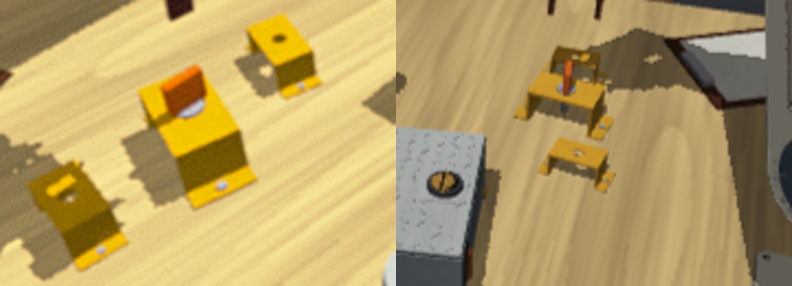

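View pics/s2_scene.png

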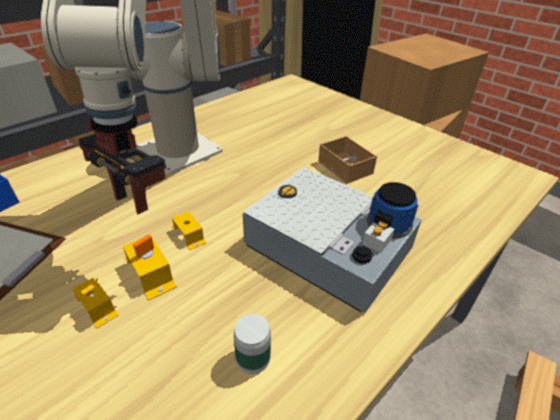

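```bash
python3 -c "
from workcell import ctrl
print(ctrl.close_job())"
```

```text
the job is handed in; nothing more can be done
None
```

The hatch is shut and locked, and the key is back upright in its stand. I handed the job in at about 24 s of the 67 s allowed.

**What I did:** I took the key from the largest yellow stand and set its blade in the slot by the wrist camera. I pressed the cover shut and the stud down with about 15 N, turned it about 93° clockwise and let it rise into its catch. Then I lowered the key into its hole, released it and lifted the arm clear.

**Last checks:**
- **Cover:** the before and after pictures show the gap closed. The distance between the ring's marks fits the shut height, 116.5 mm.
- **Stud:** the slot lies within about 1.5° of the yellow marks, which is a turn of about 1.55 rad.
- **Key:** it stands upright with its collar on the plate in all three views. The robot touches nothing.
- **Carton and tin:** they look untouched in the scene view. I did not check the bracket again, but the arm never came near it.

**What was off:**
- **Drift under load:** while pressing, the tool crept about 3 mm in x, with a side force of up to 5 N.
- **Tilt:** the tool tilted about 3.5° under that load and stayed so. The key therefore went into its hole slightly tilted, and straightened when released.

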